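# Latch the two-part mould press shut

## Robot

A 6-joint arm with a two-finger parallel gripper is mounted at the origin on the work surface. World frame = base frame: x ahead of the robot, y to its left, z up, the work surface at z = 0. Lengths are in mm, angles in rad, forces in N, time in s.
With the tool pointing down it reaches from about 275 to 1000 mm from the base axis. Payload 8.4 kg.
Tool frame: the origin (TCP) lies midway between the tips of the shut fingers; the grasp point (between the pads) lies 19 mm behind it (r.grip_point_offset is the distance from the TCP to the grasp point, in mm); z points along the fingers, x is the direction in which the jaws open and shut, and the axes are right-handed (so a half turn about z gives the same grasp; the last joint's range is limited). The gripper opens to 85 mm and grips with 20 to 120 N. Pads are 22 mm wide; open, the fingers measure 114 mm over their backs; the gripper's body (76 mm by 85 mm) begins 54 mm behind the grasp point. The pads swing forward as they close: fully open they stand 13 mm farther back than shut.
Start: joints at [1.244, 0.353, 1.633, -0, 1.155, -0.002], TCP at [199.448, 592.324, 209.081] pointing down, gripper open.
Joint ranges: [-2.63, 2.63], [-0.92, 2.1], [0.06, 2.66], [-1.3, 4.44], [0, 2.69], [-3.02, 3.02]. Speed limits (rad/s): [2.22, 2.22, 2.79, 3.14, 3.14, 3.14].

## Interface

Orientations are given as [roll, pitch, yaw] about the fixed x, y, z axes, in that order (R = Rz(yaw) Ry(pitch) Rx(roll)).
In Python, from rig import monitor, vision, sign_off, r gives the robot as it stands.
- The arm moves only by the shell command python3 -m inch 'ROWS' [FORCE]. ROWS is JSON, a list of rows, each an object with "dp": the shift along the tool's x, y, z in mm, a list of three; "angular": the turn, a rotation vector about the tool's x, y, z in rad, a list of three; "fingers": the closure in counts, from 0 (fully open) to 255 (shut). A call has 1 to 12 rows; each row is the pose to reach, as a shift and turn from the pose commanded when the call began, along the tool's axes at that moment; what a row does not reach only later rows make up. A row lasts 1/12 s, in which the tool goes at most 41.7 mm and 7.16 degrees, less where a joint would pass 70% of its speed; a pose out of reach is approached as far as the arm can. A call with a gripper value outside its range is refused whole. The fingers move at their own pace and stop on an object; FORCE is the grip in N (left out, the last holds). Time passes only in rows, so rows that repeat a pose let the fingers close. It gives the time, the measured TCP pose, the force and the opening at its end, in the units of the state.
- monitor.sense(): the state, without advancing time (a new reading comes with each control period).
- vision.grab_frame(name): name is "scene" or "side" or "wrist"; returns (picture, depth): 400x640x3 uint8, blue, green, red; 400x640 float32, mm along the optical axis (not along the pixel's ray), 0 where there is no reading.
- vision.camera_params(name): a dict with "fx", "fy", "cx", "cy" (pixels), "distortion" ([k1, k2, p1, p2, k3] as OpenCV has them; the pictures are not rectified), "R" (3x3) and "t" (3): a world point X has camera coordinates R X + t. Camera axes: x right, y down, z forward; pixel columns grow to the right and rows downward; lengths in mm; the calibration is good to about 2 mm. A picture is of the moment at which its call begins: read the wrist's pose just before it. camera_params takes no time and is no camera call; for the wrist camera it gives the pose at the moment of the call.
- sign_off(): hands the job in, once; it reports no verdict.
The state is a dict: "clock": time; "qpos": joint angles; "qvel": joint speeds; "joint_efforts": joint torques, N m; "eef_pos": TCP position; "tcp_rot": TCP orientation; "contact_force": force on the tool from outside, world axes, zero at the start; "wrist_torque": the same for the moment, N m; "opening": opening from 0.0 (shut) to 1.0 (fully open).
Only numpy, scipy, OpenCV 4.12 (cv2) and the standard library are available. Lean on these libraries where they do the work, as an engineer would, in place of code of your own. Each camera call takes 0.05 s, during which the arm holds its last target.

## Task

Close the mould press: lift the draw latch's steel loop by its tab over the keeper, let it drop in front of the keeper so that its crossbar catches under the lip, and let go; then push the upright lever back, past its toggle point, until it is fully down and the two mould halves are drawn together. The lever goes down beneath the lamp bar, so reach in at a slant without bumping the lamp, leave the other things on the bench where they are, and back off at the end.

Things in the scene. Friction and masses are not known exactly. Their poses are not given: they have to be found in the camera images.
- press: Mould press fixed to the bench: wooden board 245 x 150 x 12 mm, on it a fixed aluminium half 160 x 90 mm (press x = -55 to 105 mm, top at 45 mm), a sliding half in front and a draw latch on top. Origin: on the bench below the lever's pivot. Its -x axis points from lever to keeper (roughly to the robot), y along all hinges, z up.
- jaw (a joint): How far the sliding half stands out from the fixed half, in m: 0 = halves together, up to 0.014; it starts 3 to 12 mm out. It slides along press -x with about 9 N of friction. It is 60 x 90 mm, top at 45 mm above the bench; its front face is at press x = -116 mm minus this value.
- keeper (a point): Where the crossbar belongs, on the sliding half; 53 mm above the bench, at press x = -104 mm minus the jaw value. Keeper: steel post 28 mm wide (y), front face 4 mm behind this point (lever side); a lip reaches 4 mm in front of it, underside 10 mm and top 18 mm above it. Floor (sliding half's top) 8 mm below it, ending 12 mm in front. The bar goes down in front of the lip, then back under it.
- lever (a joint): Lever angle in rad: 0 = straight up, positive = leaning back away from the keeper, range -0.8 to 1.70 (fully down at its stop, 8 degrees below level). Starts -0.25 to 0.1, stays where left (friction 0.07 N m). With the loop hooked, resistance rises from about 0.75, toggle point about 1.42, beyond it the loop pulls the lever to its stop; about 5 to 10 N at 65 mm from the pivot.
- lever_pivot (a point): the lever's hinge axis, 70 mm above the bench at the press origin
- lever_end (a point): middle of the free end of the lever, 95 mm from the pivot. The lever is a flat steel plate, 34 mm wide (along y) and 10 mm thick (its outer 67 mm), straight.
- loop_bar (a point): Centre of the loop's crossbar, a steel rod 8 mm thick, 60 mm long (y). The loop (two 6 mm wires, 54 mm apart) hinges on the lever 22 mm from the lever's pivot; crossbar 122 mm from that hinge. Slight friction: it stays where left, and starts raised above the keeper. Pulled forward, it takes the lever along; to pass the lip it leans to about 0 to -0.6 (jaw far out). Springy lengthwise, 12 N/mm.
- loop_tab (a point): Grip point on the loop's tab: a flat tongue 20 mm wide (along y), 8 mm thick, reaching 52 mm from the crossbar outward, away from the lever, bent up by 17 degrees (0.3 rad) from the loop's plane; this point is 36 mm out from the crossbar's centre. When hooked, the tab overhangs the front of the sliding half, with free air below and beside.
- lamp: light bar fixed over the press: 380 mm long along the press's y, 40 mm deep (press x = 52 to 92 mm), underside 202 mm and top 227 mm above the bench, on two thin posts at y = +-170 mm, x = 72 mm. Origin at the press origin. Must not be bumped (pushed with more than 5 N).
- dapping_block: bystander: brass cube 55 mm, loose; origin under its centre. Must stay where it is.
- flux_jar: bystander: amber glass jar, 52 mm diameter, 75 mm high, loose; origin under its centre. Must stay where it is.
- pen_tray: bystander: wooden tray 160 x 80 x 22 mm with rods, loose; origin under its centre. Must stay where it is.

How it is judged:
By the outcome, as a careful person would: the job done as asked, in the order asked, and still so for the second after the job is handed in, with the robot touching nothing.
It also fails if it takes over 54 s, if anything falls off the work surface, if the arm or the gripper's body presses on something with over 40 N, if the wrist force passes 120 N, or if a joint passes its speed limit or range.

## Working session

There is one attempt and no reset: what is moved stays moved. The work goes in short steps, Python scripts to look and compute and a shell command to move; the robot and the scene stay as the last step left them, time stands still between calls to the robot, and variables do not carry over. Pictures are saved under pics/ and viewed, and the job is handed in when it is done.

```bash
ls; mkdir -p pics
python3 - <<'E'
from rig import monitor, vision, r
import cv2
print(monitor.sense())
print(r.grip_point_offset)
for n in ["scene","side","wrist"]:
    p,d=vision.grab_frame(n); cv2.imwrite(f"pics/{n}0.png",p)
    import numpy as np; np.save(f"pics/{n}0.npy",d)
    c=vision.camera_params(n); print(n,{k:np.round(v,3).tolist() for k,v in c.items()})
E
```

```text
pics
{'clock': 0.0, 'qpos': array([ 1.24360923e+00,  3.53658149e-01,  1.63412593e+00, -2.16718212e-05,
        1.15516070e+00, -2.38452201e-03]), 'qvel': array([-0.00127896,  0.00071152,  0.00047681, -0.00189531,  0.00221507,
        0.00089517]), 'joint_efforts': array([-1.95473098e-03, -6.05264711e+01, -3.42064154e+01, -6.46569356e-05,
        9.52846109e-03, -1.98257317e-05]), 'eef_pos': array([199.29174718, 591.85928905, 208.3589485 ]), 'tcp_rot': array([3.14157606e+00, 1.35216970e-03, 1.24600251e+00]), 'contact_force': array([-0.43290757,  0.36012435, -0.1162887 ]), 'wrist_torque': array([-0.01247155, -0.02756519,  0.03796184]), 'opening': 1.0004231640657009}
18.700000000000003
scene {'fx': 428.909, 'fy': 428.909, 'cx': 321.315, 'cy': 199.046, 'distortion': [-0.017, 0.0, 0.0, 0.0, 0.0], 'R': [[-0.679, 0.734, -0.001], [0.596, 0.55, -0.585], [-0.429, -0.398, -0.811]], 't': [365.885, -269.81, 1245.441]}
side {'fx': 510.115, 'fy': 510.115, 'cx': 321.951, 'cy': 207.772, 'distortion': [-0.167, 0.0, 0.0, 0.0, 0.0], 'R': [[0.998, -0.067, -0.018], [-0.055, -0.608, -0.792], [0.043, 0.791, -0.61]], 't': [-549.094, 135.361, 1214.751]}
wrist {'fx': 352.789, 'fy': 352.789, 'cx': 319.073, 'cy': 202.999, 'distortion': [-0.058, 0.0, 0.0, 0.0, 0.0], 'R': [[0.319, 0.948, -0.001], [0.91, -0.306, 0.281], [0.266, -0.09, -0.96]], 't': [-623.428, -36.0, 377.857]}
```

View pics/scene0.png

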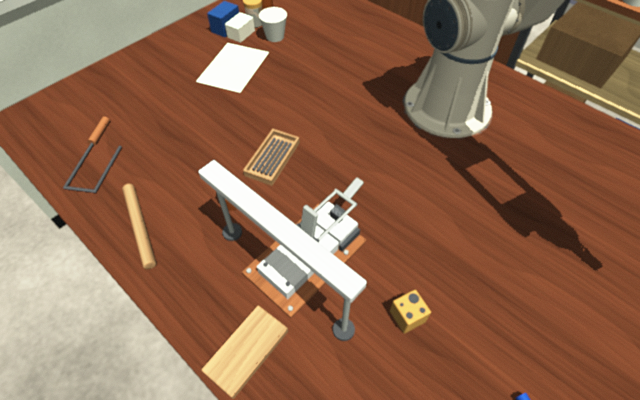

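View pics/side0.png

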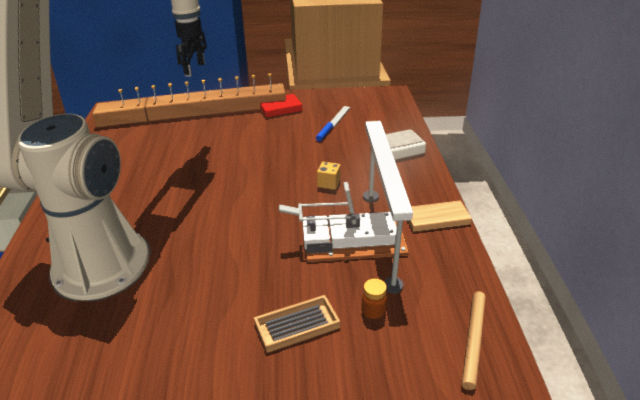

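View pics/wrist0.png

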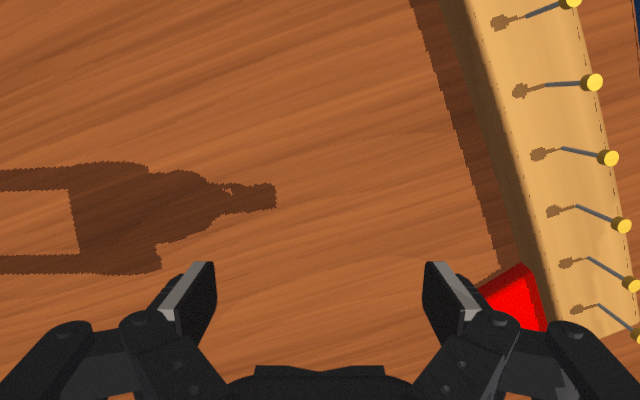

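The scene view shows the press near (310,240) and the tab near (355,187). In the side view the press is near (355,235), the tab end near (283,210) and the lever near (349,195). The jar sits at (375,298), the tray at (297,323) and the cube at (329,175). I'll zoom in next.

```bash
cat > h.py <<'E'
import numpy as np, cv2
from rig import vision
def par(n):
    c=vision.camera_params(n); K=np.array([[c["fx"],0,c["cx"]],[0,c["fy"],c["cy"]],[0,0,1]]);
    return K,np.array(c["distortion"],float),np.array(c["R"]),np.array(c["t"])
def ray(n,uv,P=None):
    K,D,R,t=P or par(n)
    q=cv2.undistortPoints(np.array([[uv]],float),K,D)[0,0]
    d=R.T@np.array([q[0],q[1],1]); return -R.T@t,d
def onz(n,uv,z,P=None):
    o,d=ray(n,uv,P); return o+d*(z-o[2])/d[2]
def dep(n,uv,D,P=None):
    o,d=ray(n,uv,P); return o+d*D
def tri(a,ua,b,ub):
    o1,d1=ray(a,ua);o2,d2=ray(b,ub)
    s=np.linalg.lstsq(np.c_[d1,-d2],o2-o1,rcond=None)[0]
    p,q=o1+d1*s[0],o2+d2*s[1]; return (p+q)/2,np.linalg.norm(p-q)
def proj(n,X):
    K,D,R,t=par(n); return cv2.projectPoints(np.atleast_2d(np.array(X,float)),R,t,K,D)[0][:,0]
def crop(img,x0,y0,x1,y1,s,out,step=10):
    c=cv2.resize(img[y0:y1,x0:x1],None,fx=s,fy=s,interpolation=cv2.INTER_CUBIC)
    for x in range(x0-x0%step+step,x1,step):
        cv2.line(c,((x-x0)*s,0),((x-x0)*s,6),(0,255,0),1)
        if x%(2*step)==0: cv2.putText(c,str(x),((x-x0)*s-10,16),0,.4,(0,255,0),1)
    for y in range(y0-y0%step+step,y1,step):
        cv2.line(c,(0,(y-y0)*s),(6,(y-y0)*s),(0,255,0),1)
        cv2.putText(c,str(y),(8,(y-y0)*s+4),0,.4,(0,255,0),1)
    cv2.imwrite(out,c)
E
python3 - <<'E'
from h import *
crop(cv2.imread("pics/side0.png"),265,170,425,290,5,"pics/side0c.png")
crop(cv2.imread("pics/scene0.png"),235,160,385,310,4,"pics/scene0c.png")
for n in ["scene","side"]:
    K,D,R,t=par(n); print(n,-R.T@t)
E
```

```text
scene [943.45467053 375.91261772 852.27632445]
side [ 503.36918342 -915.84029318  838.63118368]
```

View pics/side0c.png

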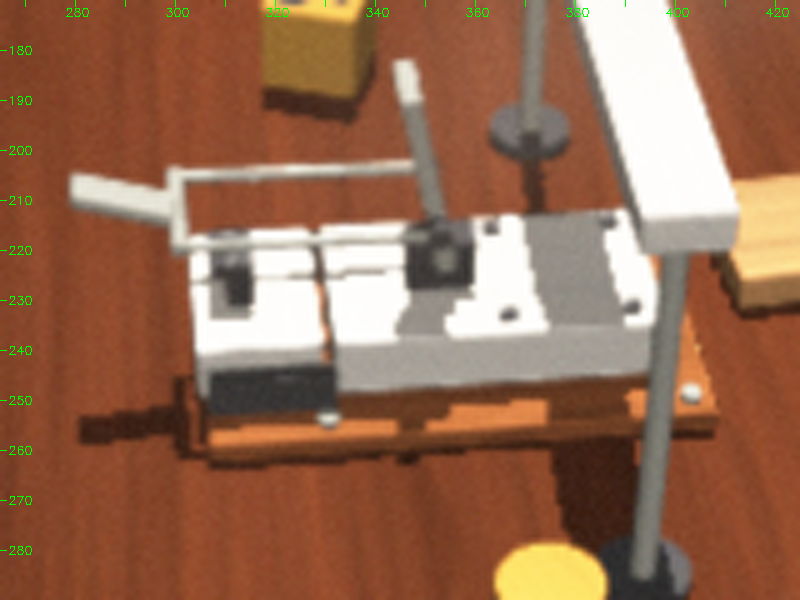

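View pics/scene0c.png

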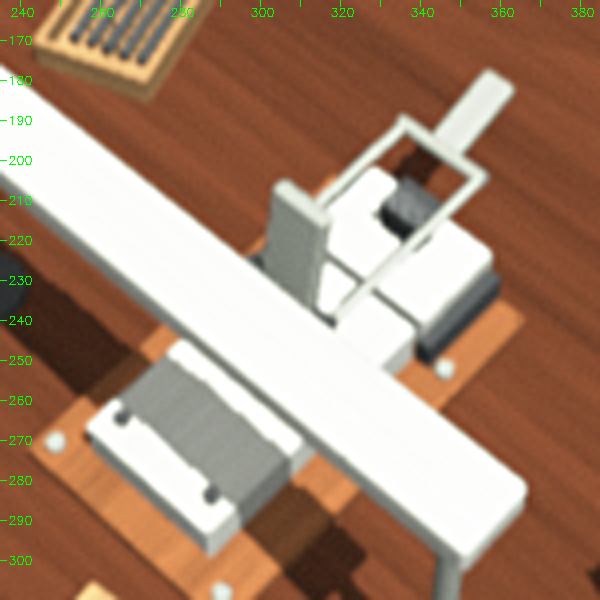

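Run:
```python
from h import *
np.set_printoptions(precision=1,suppress=True)
def T(l,us,uc):
    p,e=tri("side",us,"scene",uc); print(l,p,round(e,1)); return p
a=T("bar+y",(299.5,204),(355.5,204.3)); b=T("bar-y",(300.5,218.7),(335.2,190))
d=a-b; print("len",np.linalg.norm(d),"yaw y-axis -> press yaw",np.degrees(np.arctan2(-d[0],d[1])),"mid",(a+b)/2)
T("tab end",(279.5,207.5),(359.5,179.5))
T("lever end",(345.5,182.5),(311.5,210))
# sliding half upper front corners z=45
# fixed half back etc.
for l,n,uv,z in [("board nearleft side","side",(307,461/5+170),0),("board nr right","side",(408,253/5+206),0)]:
    pass
S=lambda x,y:(265+x/5,170+y/5)
C=lambda x,y:(235+x/4,160+y/4)
for l,uv,z in [("slide front near",S(197,352),45),("slide front far",S(190,228),45),("fixed front near",S(335,335),45),("fixed back near",S(652,322),45),("board fr near",S(208,445),12),("board back near",S(718,418),12),("lamp near end L bottom",S(650,250),202),("lamp near R bottom",S(735,243),202)]:
    print(l,onz("side",uv,z))
for l,uv,z in [("slide front +y",C(493,255),45),("fixed back +y",C(208,535),45),("fixed back -y",C(88,430),45),("board fr +y",C(525,320),12),("board back +y",C(200,600),12),("lamp top +y a",C(525,485),227),("lamp top+y b",C(462,553),227),("lamp under",C(462,572),202)]:
    print(l,onz("scene",uv,z))
```

```text
bar+y [502.7  67.7  95.3] 0.8
bar-y [503.5  10.1  95.7] 1.5
len 57.65510425649905 yaw y-axis -> press yaw 0.752415790722868 mid [503.1  38.9  95.5]
tab end [455.1  37.6 111.2] 0.2
lever end [611.9  43.6 167.8] 2.7
slide front near [509.1  -8.6  45. ]
slide front far [509.4  85.7  45. ]
fixed front near [575.   -2.1  45. ]
fixed back near [726.6  -6.3  45. ]
board fr near [511.8 -37.8  12. ]
board back near [754.8 -40.8  12. ]
lamp near end L bottom [ 689.5 -142.8  202. ]
lamp near R bottom [ 724.2 -141.5  202. ]
slide front +y [510.3  85.9  45. ]
fixed back +y [734.8  87.7  45. ]
fixed back -y [736.4   0.3  45. ]
board fr +y [513.8 115.2  12. ]
board back +y [753.9  98.1  12. ]
lamp top +y a [682.1 229.7 227. ]
lamp top+y b [720.6 229.9 227. ]
lamp under [717.8 229.2 202. ]
```

```bash
cat >> h.py <<'E'
from scipy.spatial.transform import Rotation as Ro
from rig import monitor
def rot(zdir_pitch, yaw_press=0.02):
    # tool z in x-z plane of press: pitch=0 down, positive -> slant forward (+x); tool x = +press y, camera on robot side
    a=zdir_pitch; z=np.array([np.sin(a),0,-np.cos(a)]); x=np.array([0,1.,0]); y=np.cross(z,x)
    return Ro.from_euler('z',yaw_press).as_matrix()@np.c_[x,y,z]
def rows(pos,Rt):
    s=monitor.sense(); R0=Ro.from_euler('xyz',s["tcp_rot"]).as_matrix()
    print("now",np.round(s["eef_pos"],1),"dp",np.round(R0.T@(np.array(pos)-s["eef_pos"]),1),"ang",np.round(Ro.from_matrix(R0.T@Rt).as_rotvec(),3))
def loc(p): # world->press
    o=np.array([631,42,0.]); return Ro.from_euler('z',-0.02).apply(np.array(p)-o)
E
python3 - <<'E'
from h import *
rows([450,38,270],rot(0))
rows([450,38,270],rot(0.0)@np.diag([-1,-1,1]))
E
```

```text
now [199.3 592.  208.5] dp [-445.1  414.4  -61. ] ang [-0.     0.001 -0.345]
now [199.3 592.  208.5] dp [-445.1  414.4  -61. ] ang [2.000e-03 0.000e+00 2.797e+00]
```

```bash
python3 -m inch '[{"dp":[-40,35,-10],"angular":[0,0,-0.05],"fingers":60},{"dp":[-70,66,-20],"angular":[0,0,-0.1],"fingers":60},{"dp":[-100,95,-30],"angular":[0,0,-0.15],"fingers":60},{"dp":[-130,124,-40],"angular":[0,0,-0.2],"fingers":60},{"dp":[-160,150,-50],"angular":[0,0,-0.25],"fingers":60},{"dp":[-190,178,-60],"angular":[0,0,-0.3],"fingers":60},{"dp":[-220,206,-60],"angular":[0,0,-0.345],"fingers":60},{"dp":[-250,234,-60],"angular":[0,0,-0.345],"fingers":60},{"dp":[-280,262,-60],"angular":[0,0,-0.345],"fingers":60},{"dp":[-310,290,-60],"angular":[0,0,-0.345],"fingers":60},{"dp":[-340,318,-60],"angular":[0,0,-0.345],"fingers":60},{"dp":[-370,345,-60],"angular":[0,0,-0.345],"fingers":60}]' 30
python3 -c "
from h import *
rows([450,38,270],rot(0))"
```

```text
clock: 1.15
eef_pos: [403.6, 141.0, 269.2]
tcp_rot: [3.141, -0.0, 1.591]
contact_force: [1.6, 0.3, 0.4]
opening: 0.762
now [403.6 141.  269.2] dp [-104.    44.3   -0.8] ang [ 0.001 -0.     0.   ]
```

```bash
python3 -m inch '[{"dp":[-35,15,0],"angular":[0,0,0],"fingers":60},{"dp":[-70,30,0],"angular":[0,0,0],"fingers":60},{"dp":[-104,44,0],"angular":[0,0,0],"fingers":60},{"dp":[-104,44,0],"angular":[0,0,0],"fingers":60},{"dp":[-104,44,0],"angular":[0,0,0],"fingers":60},{"dp":[-104,44,0],"angular":[0,0,0],"fingers":60}]'
python3 - <<'E'
from h import *
p,d=vision.grab_frame("wrist"); cv2.imwrite("pics/wrist1.png",p); np.save("pics/wrist1.npy",d)
import pickle; pickle.dump(par("wrist"),open("pics/w1.pkl","wb"))
crop(p,0,0,640,400,1,"pics/wrist1g.png",20)
E
```

```text
clock: 1.65
eef_pos: [449.0, 39.9, 268.8]
tcp_rot: [-3.141, -0.0, 1.59]
contact_force: [-0.4, -0.2, 0.1]
opening: 0.765
```

View pics/wrist1g.png

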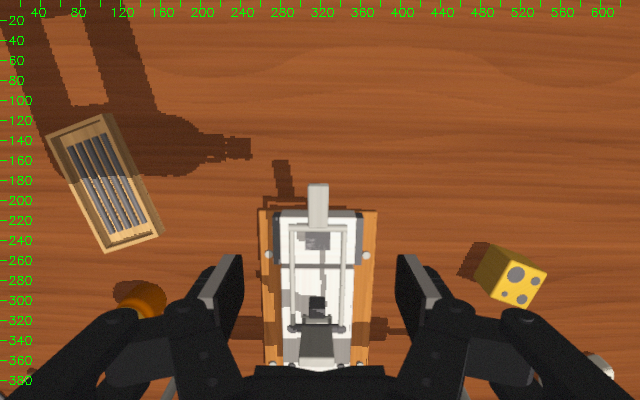

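Run:
```python
from h import *
crop(cv2.imread("pics/wrist1.png"),250,170,390,370,4,"pics/wrist1c.png")
crop(cv2.imread("pics/wrist1.png"),270,175,370,275,6,"pics/wrist1d.png")
```

```text
(no output)
```

View pics/wrist1d.png

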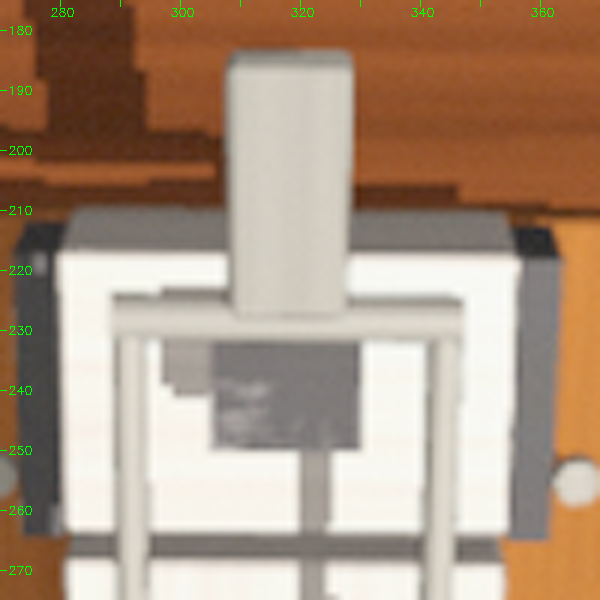

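View pics/wrist1c.png

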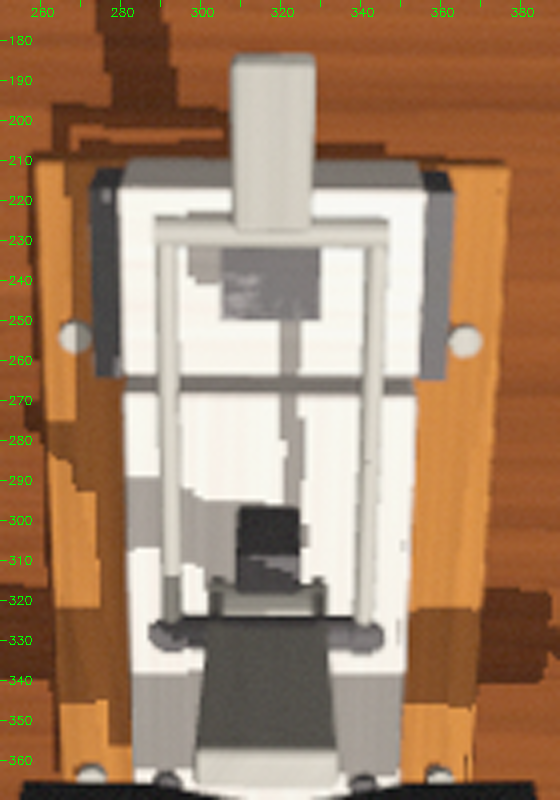

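Run:
```python
from h import *
import pickle
np.set_printoptions(precision=1,suppress=True)
P=pickle.load(open("pics/w1.pkl","rb")); D=np.load("pics/wrist1.npy")
def z(l,u,v): print(l,dep("w",(u,v),float(np.median(D[v-1:v+2,u-1:u+2])),P))
for v in range(186,226,6): z("tab %d"%v,318,v)
z("tabL",309,200);z("tabR",327,200)
z("barL",291,228);z("barR",345,228);z("bar",318,229)
for v in range(232,252,3): z("keeper %d"%v,318,v)
z("keepL",307,245);z("keepR",329,245)
for v in (214,218,222,255,260): z("slide %d"%v,285,v)
for v in (270,280): z("fixed %d"%v,340,v)
print(onz("w",(280,216.5),45,P),onz("w",(356,217),45,P))
z("levertop",318,362);z("lever",318,345)
```

```text
tab 186 [454.   38.8 113. ]
tab 192 [460.1  38.9 111.6]
tab 198 [466.6  39.  109.3]
tab 204 [473.   39.2 108. ]
tab 210 [479.8  39.3 105.3]
tab 216 [486.7  39.4 103.1]
tab 222 [493.9  39.5 100.5]
tabL [469.   30.5 108.6]
tabR [468.6  47.7 108.8]
barL [501.9  12.4  97.7]
barR [500.7  67.   97.7]
bar [502.6  39.7  97.1]
keeper 232 [516.3  39.9  69.8]
keeper 235 [519.8  40.   69.9]
keeper 238 [523.2  40.1  70.2]
keeper 241 [526.8  40.1  70.2]
keeper 244 [530.7  40.2  69.5]
keeper 247 [534.   40.3  70.2]
keeper 250 [549.4  40.5  43.6]
keepL [531.9  28.   70.2]
keepR [531.2  52.4  70.4]
slide 214 [507.4   0.6  36. ]
slide 218 [509.6   1.3  44. ]
slide 222 [514.4   1.3  44.6]
slide 255 [556.6   1.   44. ]
slide 260 [563.1   0.9  44. ]
fixed 270 [550.   64.   93.4]
fixed 280 [561.8  64.5  93.6]
[507.6  -4.4  45. ] [506.4  83.7  45. ]
levertop [610.2  42.  162.7]
lever [610.2  41.9 138.7]
```

```bash
python3 -m inch '[{"dp":[0,10,30],"angular":[0,0,0],"fingers":60},{"dp":[-0.5,20,62],"angular":[0,0,0],"fingers":60},{"dp":[-0.5,20,95],"angular":[0,0,0],"fingers":60},{"dp":[-0.5,20,125],"angular":[0,0,0],"fingers":60},{"dp":[-0.5,20,150],"angular":[0,0,0],"fingers":60},{"dp":[-0.5,20,170],"angular":[0,0,0],"fingers":60},{"dp":[-0.5,20,182],"angular":[0,0,0],"fingers":60},{"dp":[-0.5,20,185],"angular":[0,0,0],"fingers":60},{"dp":[-0.5,20,185],"angular":[0,0,0],"fingers":60}]'
python3 - <<'E'
from h import *
p,d=vision.grab_frame("side"); crop(p,265,150,385,270,5,"pics/side2c.png")
p,d=vision.grab_frame("wrist"); cv2.imwrite("pics/wrist2.png",p)
E
```

```text
clock: 2.45
eef_pos: [468.5, 40.9, 83.5]
tcp_rot: [-3.14, 0.0, 1.593]
contact_force: [-0.3, -0.2, 0.7]
opening: 0.765
```

View pics/side2c.png

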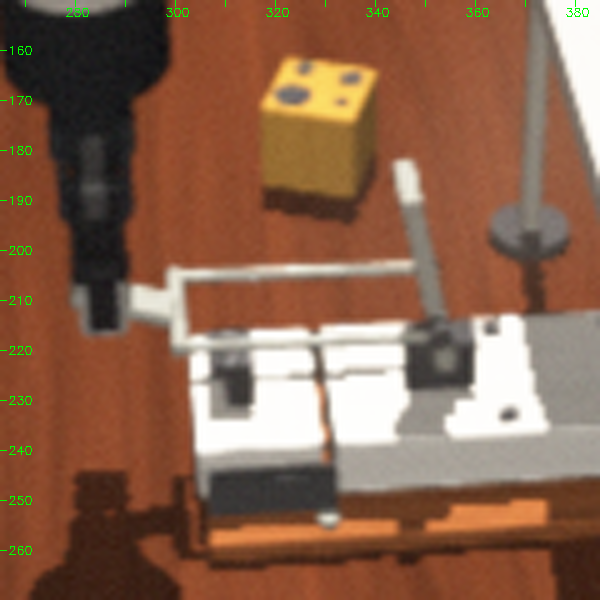

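View pics/wrist2.png

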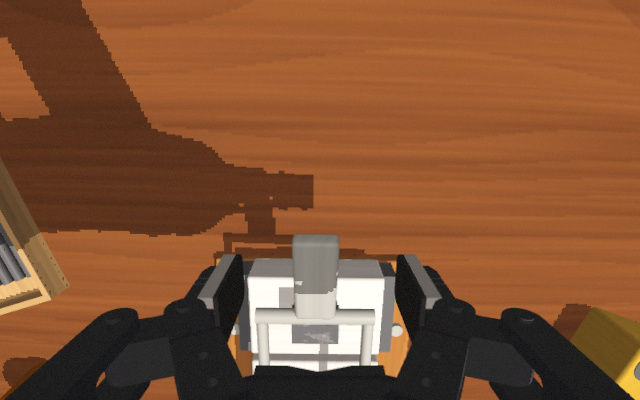

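The tab is centred at column 316 and the gap between the pads at 319, so I'll shift about 1.3 mm and close.

```bash
python3 -m inch '[{"dp":[-1.3,0,0],"angular":[0,0,0],"fingers":60},{"dp":[-1.3,0,0],"angular":[0,0,0],"fingers":220},{"dp":[-1.3,0,0],"angular":[0,0,0],"fingers":220},{"dp":[-1.3,0,0],"angular":[0,0,0],"fingers":220},{"dp":[-1.3,0,0],"angular":[0,0,0],"fingers":220},{"dp":[-1.3,0,0],"angular":[0,0,0],"fingers":220},{"dp":[-1.3,0,0],"angular":[0,0,0],"fingers":220},{"dp":[-1.3,0,0],"angular":[0,0,0],"fingers":220}]' 30
python3 - <<'E'
from h import *
p,d=vision.grab_frame("side"); crop(p,265,150,385,270,5,"pics/side3c.png")
E
```

```text
clock: 3.22
eef_pos: [469.6, 38.5, 84.1]
tcp_rot: [3.141, -0.0, 1.591]
contact_force: [0.0, 0.1, 0.5]
opening: 0.215
```

View pics/side3c.png

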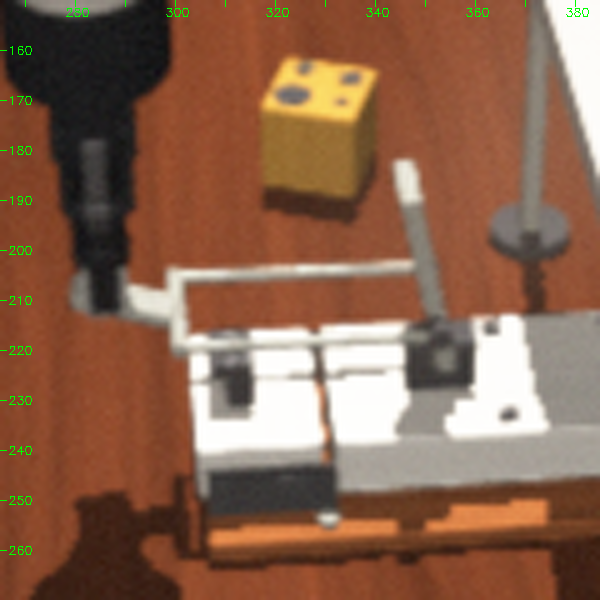

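```bash
cat > plan.py <<'E'
from h import *
from scipy.optimize import brentq
PX,PZ=631.,70.
def H(th): return np.array([PX+22*np.sin(th),PZ+22*np.cos(th)])
def phi(th,bz): return np.arcsin((bz-H(th)[1])/122)
def bar(th,bz): f=phi(th,bz); return H(th)+122*np.array([-np.cos(f),np.sin(f)])
def th_for(bx,bz): return brentq(lambda t:bar(t,bz)[0]-bx,-0.8,0.7)
E
python3 - <<'E'
from plan import *
np.set_printoptions(precision=3,suppress=True)
tcp0=np.array([469.6,84.1]); 
bx0,bz0=502.8,93.8
t0=th_for(bx0,bz0); f0=phi(t0,bz0); print("lever",t0,"phi",f0)
b0=np.array([bx0,bz0])
def out(bx,bz):
    t=th_for(bx,bz); f=phi(t,bz); a=f-f0   # rotation (positive=outer end up)
    v=tcp0-b0; c,s=np.cos(a),np.sin(a)
    # outer end -x up with a>0: rotate in (x,z): -x -> +z
    R=np.array([[c,s],[-s,c]])
    p=np.array([bx,bz])+R@v
    d=p-tcp0
    print((bx,bz),"th %.2f"%t,"dp y %.1f z %.1f ang %.3f"%(d[0],-d[1],a))
for bx,bz in [(501,92),(502,88),(502.5,84),(503,80),(503.5,75),(504,70),(505,65),(506,60),(506.5,55),(507,53)]: out(bx,bz)
print()
for bx,bz in [(509,53),(512,53),(516,53),(520,53),(522,53)]: out(bx,bz)
E
```

```text
lever -0.28710499495297614 phi 0.02213714225715709
(501, 92) th -0.37 dp y -1.7 z 2.1 ang -0.010
(502, 88) th -0.33 dp y -0.3 z 7.3 ang -0.045
(502.5, 84) th -0.31 dp y 0.6 z 12.4 ang -0.079
(503, 80) th -0.30 dp y 1.5 z 17.5 ang -0.113
(503.5, 75) th -0.30 dp y 2.6 z 23.8 ang -0.154
(504, 70) th -0.31 dp y 3.7 z 30.0 ang -0.194
(505, 65) th -0.31 dp y 5.4 z 36.3 ang -0.236
(506, 60) th -0.32 dp y 7.1 z 42.5 ang -0.278
(506.5, 55) th -0.36 dp y 8.4 z 48.7 ang -0.318
(507, 53) th -0.37 dp y 9.2 z 51.2 ang -0.335

(509, 53) th -0.28 dp y 11.3 z 51.3 ang -0.340
(512, 53) th -0.15 dp y 14.4 z 51.5 ang -0.345
(516, 53) th 0.03 dp y 18.5 z 51.5 ang -0.347
(520, 53) th 0.22 dp y 22.4 z 51.4 ang -0.343
(522, 53) th 0.32 dp y 24.3 z 51.3 ang -0.338
```

```bash
python3 -m inch '[{"dp":[0,-1.7,2.1],"angular":[-0.01,0,0],"fingers":220},{"dp":[0,-0.3,7.3],"angular":[-0.045,0,0],"fingers":220},{"dp":[0,0.6,12.4],"angular":[-0.079,0,0],"fingers":220},{"dp":[0,1.5,17.5],"angular":[-0.113,0,0],"fingers":220},{"dp":[0,2.6,23.8],"angular":[-0.154,0,0],"fingers":220},{"dp":[0,3.7,30],"angular":[-0.194,0,0],"fingers":220},{"dp":[0,5.4,36.3],"angular":[-0.236,0,0],"fingers":220},{"dp":[0,7.1,42.5],"angular":[-0.278,0,0],"fingers":220},{"dp":[0,8.4,48.7],"angular":[-0.318,0,0],"fingers":220},{"dp":[0,9.2,51.2],"angular":[-0.335,0,0],"fingers":220},{"dp":[0,9.2,51.2],"angular":[-0.335,0,0],"fingers":220}]'
python3 - <<'E'
from h import *
p,d=vision.grab_frame("side"); crop(p,265,150,385,270,5,"pics/side4c.png")
p,d=vision.grab_frame("scene"); crop(p,285,150,405,270,5,"pics/scene4c.png")
E
```

```text
clock: 4.18
eef_pos: [478.0, 38.8, 32.4]
tcp_rot: [2.806, -0.0, 1.591]
contact_force: [1.7, 0.1, -0.1]
opening: 0.214
```

View pics/side4c.png

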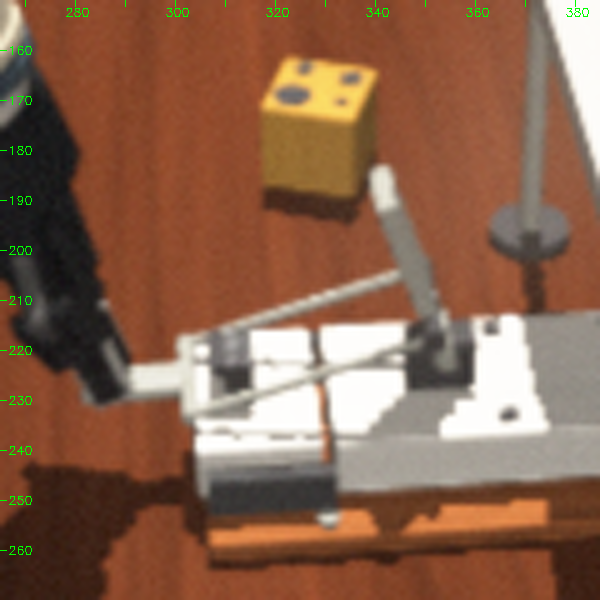

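View pics/scene4c.png

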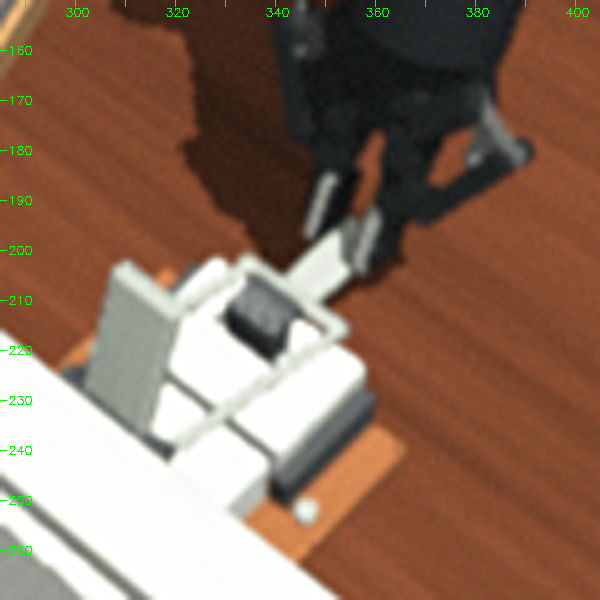

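Run:
```python
from h import *
np.set_printoptions(precision=1,suppress=True)
print(tri("side",(301.5,218),"scene",(353.3,215.5)),tri("side",(303,232),"scene",(334,201.8)))
for z in (49,53,57): print(z,proj("side",[[507,68,z],[507,10,z]]).round(1).tolist())
rows([0,0,0],np.eye(3))
```

```text
(array([505.3,  66.5,  52.9]), np.float64(0.035180189953997174)) (array([507.2,  10.6,  54.7]), np.float64(0.5278158188732884))
49 [[302.2, 218.8], [303.1, 234.0]]
53 [[302.2, 217.6], [303.1, 232.8]]
57 [[302.1, 216.3], [303.0, 231.5]]
now [478.1  38.7  32.7] dp [ -28.9 -463.1 -125.8] ang [-2.  -2.1 -0.3]
```

```bash
python3 -m inch '[{"dp":[0,2,0.7],"angular":[0,0,0],"fingers":220},{"dp":[0,4,1.4],"angular":[0,0,0],"fingers":220},{"dp":[0,6,2.1],"angular":[0,0,0],"fingers":220},{"dp":[0,8,2.8],"angular":[-0.005,0,0],"fingers":220},{"dp":[0,10,3.5],"angular":[-0.005,0,0],"fingers":220},{"dp":[0,12,4.2],"angular":[-0.005,0,0],"fingers":220},{"dp":[0,12.5,4.3],"angular":[-0.005,0,0],"fingers":220},{"dp":[0,12.5,4.3],"angular":[-0.005,0,0],"fingers":220}]'
python3 - <<'E'
from h import *
p,d=vision.grab_frame("side"); crop(p,265,150,385,270,5,"pics/side5c.png")
p,d=vision.grab_frame("scene"); crop(p,285,150,405,270,5,"pics/scene5c.png")
E
```

```text
clock: 4.95
eef_pos: [489.7, 38.6, 32.0]
tcp_rot: [2.806, 0.001, 1.591]
contact_force: [-5.3, 0.7, -1.0]
opening: 0.217
```

View pics/side5c.png

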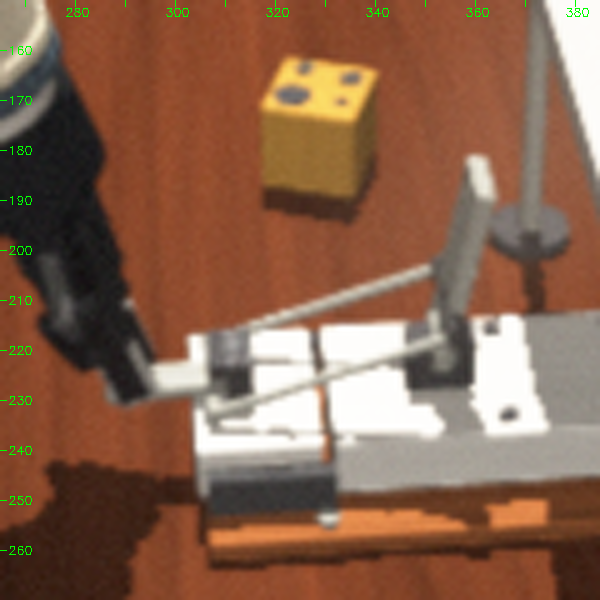

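View pics/scene5c.png

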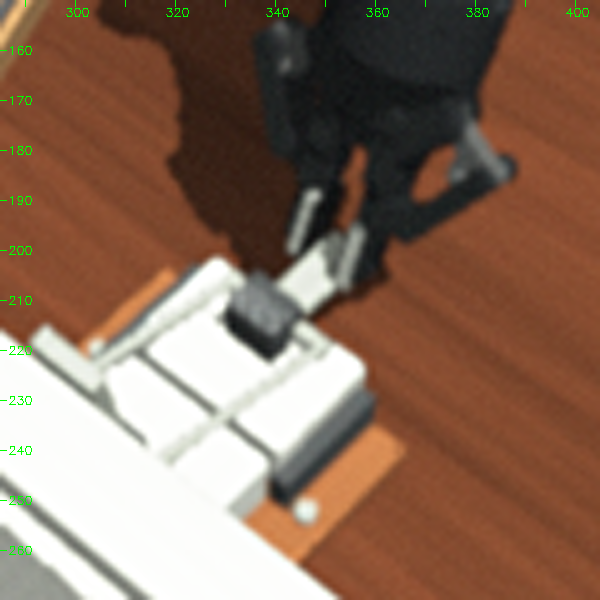

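```bash
python3 -m inch '[{"dp":[0,0,0],"angular":[0,0,0],"fingers":60},{"dp":[0,0,0],"angular":[0,0,0],"fingers":60},{"dp":[0,0,0],"angular":[0,0,0],"fingers":60},{"dp":[0,0,0],"angular":[0,0,0],"fingers":60},{"dp":[0,0,0],"angular":[0,0,0],"fingers":60},{"dp":[0,0,-10],"angular":[0,0,0],"fingers":60},{"dp":[0,0,-35],"angular":[0,0,0],"fingers":60},{"dp":[0,0,-65],"angular":[0,0,0],"fingers":60},{"dp":[0,0,-100],"angular":[0,0,0],"fingers":60},{"dp":[0,0,-135],"angular":[0,0,0],"fingers":255},{"dp":[0,0,-160],"angular":[0,0,0],"fingers":255},{"dp":[0,0,-160],"angular":[0,0,0],"fingers":255}]'
python3 - <<'E'
from h import *
p,d=vision.grab_frame("side"); crop(p,265,150,385,270,5,"pics/side6c.png")
p,d=vision.grab_frame("scene"); crop(p,285,150,405,270,5,"pics/scene6c.png")
E
```

```text
clock: 6.05
eef_pos: [440.1, 38.1, 188.7]
tcp_rot: [2.794, -0.001, 1.591]
contact_force: [2.0, -0.0, 0.3]
opening: 0.349
```

View pics/side6c.png

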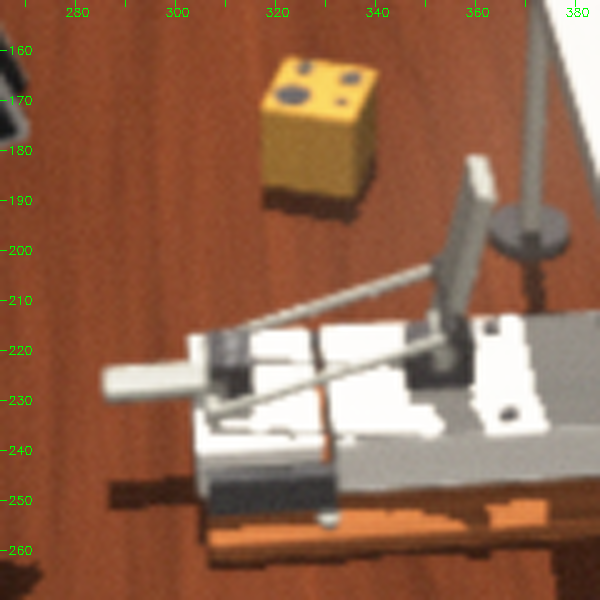

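View pics/scene6c.png

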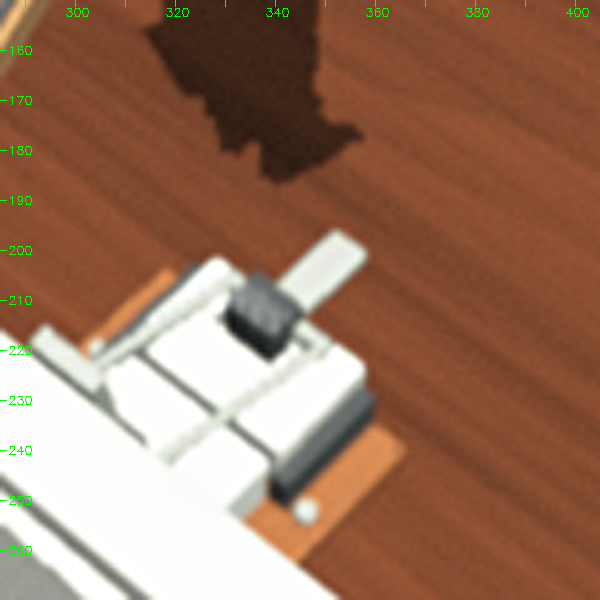

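Run:
```python
from plan import *
np.set_printoptions(precision=1,suppress=True)
S=lambda x,y:(265+x/5,150+y/5)
C=lambda x,y:(285+x/5,150+y/5)
a=tri("side",S(477,160),"scene",C(50,330)); print("top front-ish",a)
print(onz("side",S(477,160),163))
for th in (0.1,0.15,.2,.25,.3): print(th,proj("side",[PX+95*np.sin(th),42,70+95*np.cos(th)]).round(1))
rows([598,41.5,141],rot(0.8))
```

```text
top front-ish (array([645.5,  33.3, 174. ]), np.float64(3.891248861350115))
[646.2  50.3 163. ]
0.1 [[358.4 183.6]]
0.15 [[360.4 183.7]]
0.2 [[362.4 183.9]]
0.25 [[364.4 184.2]]
0.3 [[366.4 184.5]]
now [439.2  38.  184.9] dp [  0.3 134.8  94.8] ang [-0.5 -0.   0. ]
```

```bash
python3 -m inch '[{"dp":[0,15,5],"angular":[-0.07,0,0],"fingers":255},{"dp":[0,35,15],"angular":[-0.14,0,0],"fingers":255},{"dp":[0,60,32],"angular":[-0.21,0,0],"fingers":255},{"dp":[0,85,52],"angular":[-0.28,0,0],"fingers":255},{"dp":[0,110,72],"angular":[-0.35,0,0],"fingers":255},{"dp":[0,128,88],"angular":[-0.42,0,0],"fingers":255},{"dp":[0,134,94],"angular":[-0.452,0,0],"fingers":255},{"dp":[0,134,94],"angular":[-0.452,0,0],"fingers":255},{"dp":[0,134,94],"angular":[-0.452,0,0],"fingers":255}]' 40
python3 - <<'E'
from h import *
p,d=vision.grab_frame("side"); crop(p,245,110,405,270,4,"pics/side7c.png")
p,d=vision.grab_frame("scene"); crop(p,235,110,405,270,4,"pics/scene7c.png")
E
```

```text
clock: 6.9
eef_pos: [596.7, 35.1, 175.3]
tcp_rot: [2.42, -0.01, 1.6]
contact_force: [0.4, 0.5, -0.0]
opening: -0.001
```

View pics/side7c.png

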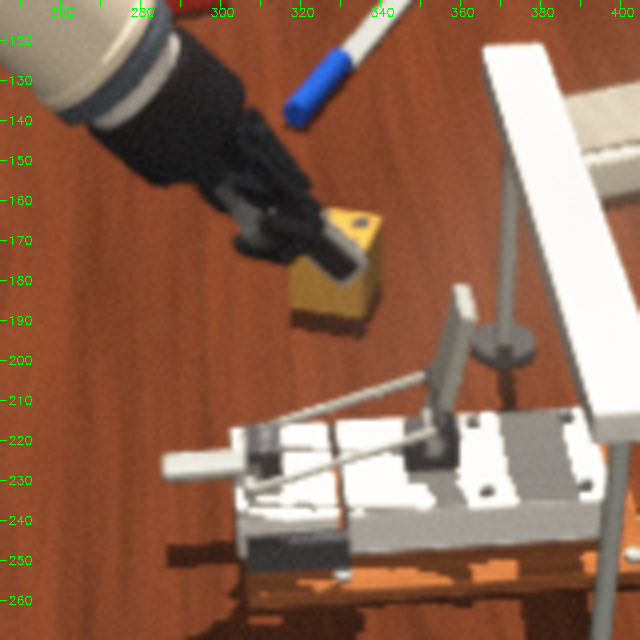

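View pics/scene7c.png

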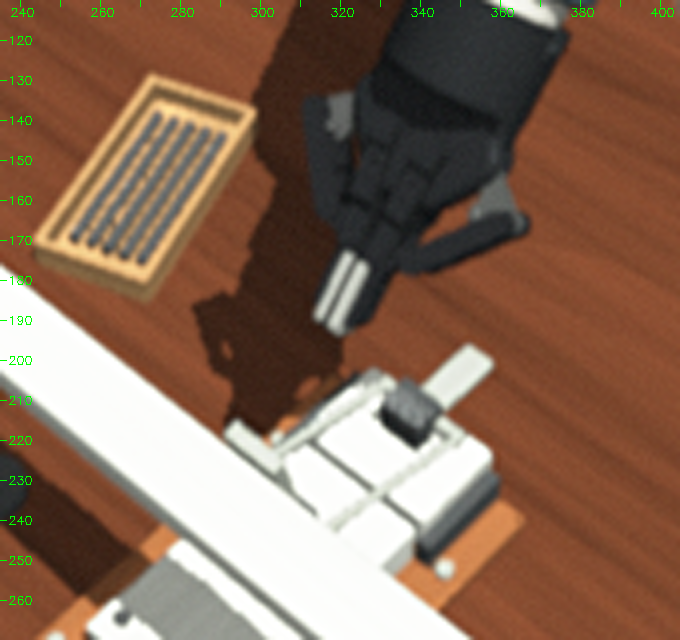

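```bash
python3 -m inch '[{"dp":[0,0,0],"angular":[0,0,0],"fingers":255},{"dp":[0,0,0],"angular":[0,0,0],"fingers":255}]'
python3 - <<'E'
from plan import *
print(monitor.sense()["qpos"].round(3),monitor.sense()["tcp_rot"])
rows([598,41.5,141],rot(0.8))
E
```

```text
clock: 7.17
eef_pos: [596.3, 34.4, 176.4]
tcp_rot: [2.419, -0.008, 1.599]
contact_force: [-0.4, 0.8, -0.2]
opening: 0.0
[ 0.068  0.124  2.288 -1.256  0.022 -0.28 ] [ 2.41900627 -0.00769569  1.59858932]
now [596.3  34.4 176.4] dp [  6.8 -22.   27.9] ang [-0.077 -0.011  0.   ]
```

Run:
```python
from rig import r
print([x for x in dir(r) if not x.startswith('__')])
```

```text
['MotionError', 'grip_point_offset']
```

Run:
```python
from plan import *
rows([585,41.5,140],rot(0.5))
```

```text
now [596.3  34.4 176.4] dp [  7.1 -32.4  20. ] ang [ 0.223 -0.011  0.002]
```

```bash
python3 -m inch '[{"dp":[2,-10,5],"angular":[0.1,0,0],"fingers":255},{"dp":[4,-20,10],"angular":[0.17,0,0],"fingers":255},{"dp":[7,-32,20],"angular":[0.223,-0.011,0.002],"fingers":255},{"dp":[7,-32,20],"angular":[0.223,-0.011,0.002],"fingers":255},{"dp":[7,-32,20],"angular":[0.223,-0.011,0.002],"fingers":255},{"dp":[7,-32,20],"angular":[0.223,-0.011,0.002],"fingers":255},{"dp":[7,-32,20],"angular":[0.223,-0.011,0.002],"fingers":255},{"dp":[7,-32,20],"angular":[0.223,-0.011,0.002],"fingers":255}]'
python3 - <<'E'
from plan import *
s=monitor.sense();print(s["qpos"].round(4).tolist(),s["tcp_rot"],s["eef_pos"])
rows([585,41.5,140],rot(0.5))
E
```

```text
clock: 7.83
eef_pos: [586.3, 42.5, 141.6]
tcp_rot: [2.641, -0.002, 1.592]
contact_force: [0.1, -0.4, -0.3]
opening: -0.005
[0.0889, 0.1851, 2.1707, -0.1086, 0.2872, -1.4059] [ 2.64062702e+00 -2.22643716e-03  1.59171867e+00] [586.29224003  42.54417505 141.5554381 ]
now [586.3  42.5 141.6] dp [-1.  -1.9  0.7] ang [ 0.001 -0.002 -0.   ]
```

```bash
cat > kin.py <<'E'
import numpy as np
from scipy.optimize import least_squares
data=[([.3537,1.6341,1.1552],(np.hypot(199.3,591.9),208.4)),([.124,2.288,.022],(np.hypot(596.3,34.4),176.4)),([.1851,2.1707,.2872],(np.hypot(586.3,42.5),141.6))]
def fk(p,q):
    A2,A3,L6,r0,h=p; a,b,c=q
    return np.array([r0+A2*np.sin(a)+A3*np.sin(a+b)+L6*np.sin(a+b+c), h+A2*np.cos(a)+A3*np.cos(a+b)+L6*np.cos(a+b+c)])
x0=np.array([430,390,250,0,200.])
f=least_squares(lambda p:np.r_[np.concatenate([fk(p,q)-np.array(x) for q,x in data]),(p-x0)*0.01],x0)
p=f.x
def ik(rr,z,a):
    # returns q2,q3,q5 for slant a
    g=least_squares(lambda q:np.r_[fk(p,q)-[rr,z],(q.sum()-(np.pi-a))*100],[.3,1.9,.7]); return g.x
if __name__=="__main__":
    print(p,f.fun[:6])
    for rr,z in [(600,139),(634,139),(650,130),(676,121),(663,109),(700,75),(676,80)]:
        print(rr,z,[np.round(ik(rr,z,a)[2],2) for a in (.4,.5,.6,.7,.8)])
E
python3 kin.py
```

```text
[728.74859224 487.64926109 390.45065128 -74.26877278 113.03609945] [-1.09256823  0.31408674 -2.58097621 -0.44165824  3.68097132  0.13626789]
600 139 [np.float64(0.44), np.float64(0.28), np.float64(0.12), np.float64(-0.06), np.float64(-0.25)]
634 139 [np.float64(0.46), np.float64(0.3), np.float64(0.13), np.float64(-0.04), np.float64(-0.23)]
650 130 [np.float64(0.45), np.float64(0.29), np.float64(0.12), np.float64(-0.06), np.float64(-0.25)]
676 121 [np.float64(0.45), np.float64(0.29), np.float64(0.12), np.float64(-0.06), np.float64(-0.25)]
663 109 [np.float64(0.41), np.float64(0.25), np.float64(0.08), np.float64(-0.1), np.float64(-0.29)]
700 75 [np.float64(0.37), np.float64(0.2), np.float64(0.03), np.float64(-0.15), np.float64(-0.35)]
676 80 [np.float64(0.36), np.float64(0.19), np.float64(0.02), np.float64(-0.16), np.float64(-0.36)]
```

```bash
cat > push.py <<'E'
from plan import *
A=.55; Rt=rot(A,.0625)
def tcp(th,rr=52,gap=0):
    s=5+11*abs(np.sin(th-(np.pi/2-A)))+gap
    x=PX+rr*np.sin(th)-s*np.cos(th); z=70+rr*np.cos(th)+s*np.sin(th)
    return np.array([x,42+0.02*(x-631),z])
def clear(P):
    Y=np.array([np.cos(A),np.sin(A)]); return np.array([683,202])@Y-(P[[0,2]]@Y+43)
E
python3 - <<'E'
from push import *
P=tcp(.17,gap=12); print(P.round(1))
rows(P,Rt)
for th in (.17,.5,.8,1.1,1.4,1.6,1.7): print(th,tcp(th).round(1),clear(tcp(th)).round(1))
E
```

```text
[614.9  41.7 125.5]
now [586.3  42.5 141.6] dp [-1.5 17.4 27.8] ang [-0.049  0.019 -0.037]
0.17 [626.7  41.9 123.5] 46.0
0.5 [646.7  42.3 120.7] 30.4
0.8 [663.1  42.6 111.5] 21.2
1.1 [674.7  42.9  98.8] 18.0
1.4 [680.7  43.   87.8] 18.7
1.6 [683.3  43.   79.5] 20.8
1.7 [684.1  43.1  75.1] 22.4
```

```bash
python3 -m inch '[{"dp":[-0.5,6,9],"angular":[-0.02,0.006,-0.012],"fingers":255},{"dp":[-1,12,18],"angular":[-0.04,0.012,-0.024],"fingers":255},{"dp":[-1.5,17.4,27.8],"angular":[-0.049,0.019,-0.037],"fingers":255},{"dp":[-1.5,17.4,27.8],"angular":[-0.049,0.019,-0.037],"fingers":255},{"dp":[-1.5,17.4,27.8],"angular":[-0.049,0.019,-0.037],"fingers":255}]'
python3 - <<'E'
from push import *
s=monitor.sense();print(s["qpos"].round(3).tolist())
for th in (.17,.3,.4,.5,.6,.7,.8,.9,1.0): print(th,end=' ');rows(tcp(th),Rt)
p,d=vision.grab_frame("side"); crop(p,245,110,405,270,4,"pics/side8c.png")
E
```

```text
clock: 8.25
eef_pos: [614.2, 40.4, 125.1]
tcp_rot: [2.592, 0.002, 1.631]
contact_force: [-0.5, 0.0, 0.0]
opening: -0.002
[0.066, 0.249, 2.165, -0.023, 0.177, -1.545]
0.17 now [614.2  40.4 125.1] dp [0.7 9.9 7.9] ang [-0.     0.002 -0.001]
0.3 now [614.2  40.4 125.1] dp [ 0.4 16.5 12.2] ang [-0.     0.002 -0.001]
0.4 now [614.2  40.4 125.1] dp [ 0.1 21.2 16.3] ang [-0.     0.002 -0.001]
0.5 now [614.2  40.4 125.1] dp [-0.1 25.5 20.8] ang [-0.     0.002 -0.001]
0.6 now [614.2  40.4 125.1] dp [-0.3 29.2 25.9] ang [-0.     0.002 -0.001]
0.7 now [614.2  40.4 125.1] dp [-0.5 32.2 31.3] ang [-0.     0.002 -0.001]
0.8 now [614.2  40.4 125.1] dp [-0.7 34.7 37.1] ang [-0.     0.002 -0.001]
0.9 now [614.2  40.4 125.1] dp [-0.9 36.4 43.2] ang [-0.     0.002 -0.001]
1.0 now [614.2  40.4 125.1] dp [-1.1 37.4 49.5] ang [-0.     0.002 -0.001]
```

View pics/side8c.png

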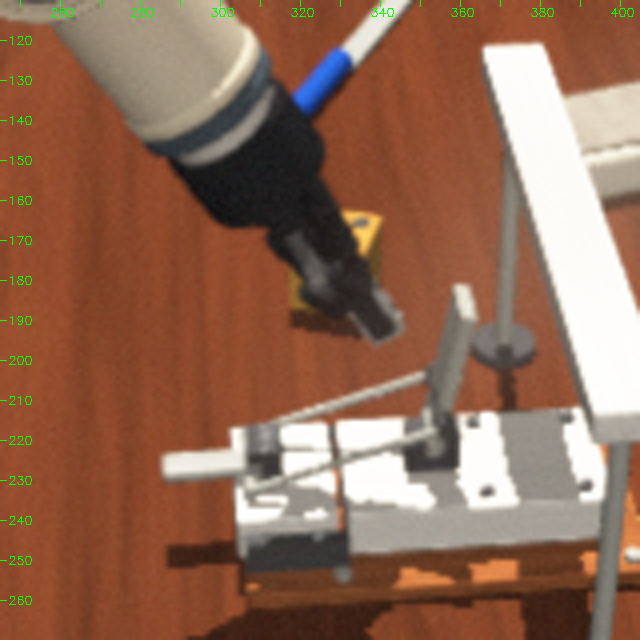

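```bash
python3 -m inch '[{"dp":[0.7,6,5],"angular":[0,0,0],"fingers":255},{"dp":[0.7,10,8],"angular":[0,0,0],"fingers":255},{"dp":[0.4,16.5,12],"angular":[0,0,0],"fingers":255},{"dp":[0.1,21,16.3],"angular":[0,0,0],"fingers":255},{"dp":[-0.1,25.5,21],"angular":[0,0,0],"fingers":255},{"dp":[-0.3,29.2,26],"angular":[0,0,0],"fingers":255},{"dp":[-0.5,32.2,31.3],"angular":[0,0,0],"fingers":255},{"dp":[-0.7,34.7,37.1],"angular":[0,0,0],"fingers":255}]'
python3 - <<'E'
from push import *
s=monitor.sense();print(s["qpos"].round(3).tolist())
for th in (.8,.9,1.0,1.1,1.2,1.3,1.4,1.5,1.6,1.7): print(th,end=' ');rows(tcp(th),Rt)
p,d=vision.grab_frame("side"); crop(p,265,130,415,270,4,"pics/side9c.png")
E
```

```text
clock: 8.97
eef_pos: [665.0, 42.9, 112.3]
tcp_rot: [2.59, 0.002, 1.632]
contact_force: [-2.9, 0.1, 4.6]
opening: 0.001
[0.064, 0.338, 2.072, -0.016, 0.18, -1.554]
0.8 now [665.   42.9 112.3] dp [-0.1 -2.  -0.3] ang [0.002 0.002 0.   ]
0.9 now [665.   42.9 112.3] dp [-0.3 -0.2  5.7] ang [0.002 0.002 0.   ]
1.0 now [665.   42.9 112.3] dp [-0.4  0.8 12. ] ang [0.002 0.002 0.   ]
1.1 now [665.   42.9 112.3] dp [-0.6  1.2 16.5] ang [0.002 0.002 0.   ]
1.2 now [665.   42.9 112.3] dp [-0.6  1.3 20.7] ang [0.002 0.002 0.   ]
1.3 now [665.   42.9 112.3] dp [-0.7  1.1 24.9] ang [0.002 0.002 0.   ]
1.4 now [665.   42.9 112.3] dp [-0.8  0.5 29.1] ang [0.002 0.002 0.   ]
1.5 now [665.   42.9 112.3] dp [-0.8 -0.4 33.3] ang [0.002 0.002 0.   ]
1.6 now [665.   42.9 112.3] dp [-0.9 -1.6 37.5] ang [0.002 0.002 0.   ]
1.7 now [665.   42.9 112.3] dp [-0.9 -3.2 41.7] ang [0.002 0.002 0.   ]
```

View pics/side9c.png

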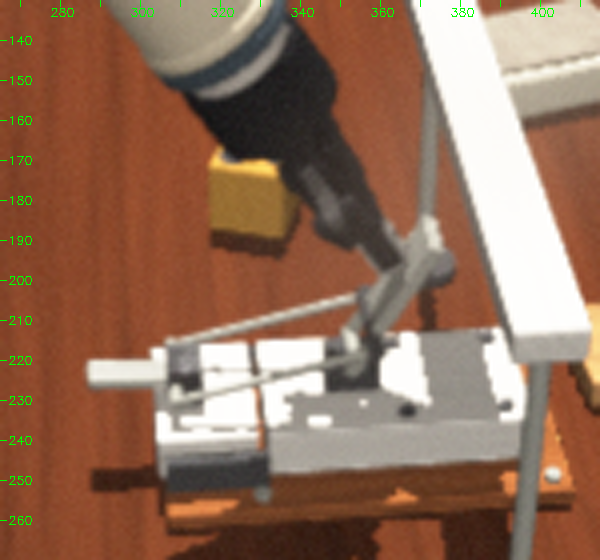

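```bash
python3 -m inch '[{"dp":[-0.2,0,5],"angular":[0,0,0],"fingers":255},{"dp":[-0.3,0.8,10],"angular":[0,0,0],"fingers":255},{"dp":[-0.4,1.2,14],"angular":[0,0,0],"fingers":255},{"dp":[-0.5,1.2,18],"angular":[0,0,0],"fingers":255},{"dp":[-0.6,1.1,22],"angular":[0,0,0],"fingers":255},{"dp":[-0.6,1,25],"angular":[0,0,0],"fingers":255},{"dp":[-0.6,0.5,28],"angular":[0,0,0],"fingers":255},{"dp":[-0.6,0.5,28],"angular":[0,0,0],"fingers":255}]'
python3 - <<'E'
from push import *
s=monitor.sense();print(s["qpos"].round(3).tolist())
for th in (1.4,1.5,1.6,1.7): print(th,end=' ');rows(tcp(th),Rt)
p,d=vision.grab_frame("side"); crop(p,265,130,415,270,4,"pics/side10c.png")
E
```

```text
clock: 9.68
eef_pos: [679.4, 43.1, 88.2]
tcp_rot: [2.591, 0.002, 1.632]
contact_force: [-0.8, 0.6, 2.0]
opening: 0.001
[0.062, 0.398, 2.054, -0.015, 0.139, -1.556]
1.4 now [679.4  43.1  88.2] dp [-0.2  0.9  1.1] ang [0.001 0.002 0.   ]
1.5 now [679.4  43.1  88.2] dp [-0.3  0.   5.3] ang [0.001 0.002 0.   ]
1.6 now [679.4  43.1  88.2] dp [-0.3 -1.2  9.5] ang [0.001 0.002 0.   ]
1.7 now [679.4  43.1  88.2] dp [-0.3 -2.9 13.7] ang [0.001 0.002 0.   ]
```

View pics/side10c.png

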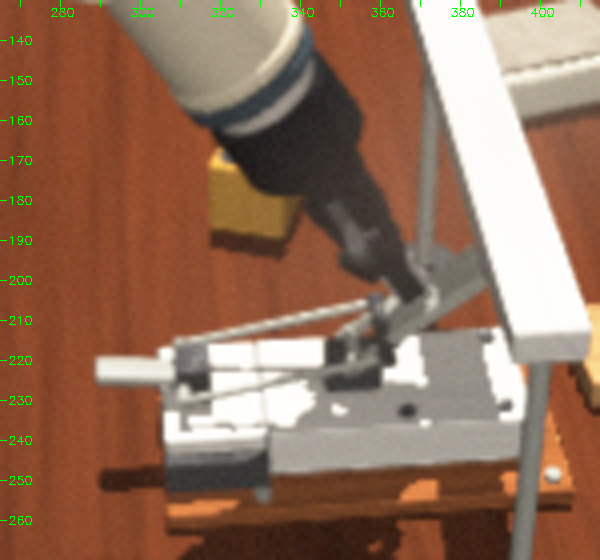

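```bash
python3 -m inch '[{"dp":[-0.2,0.5,3],"angular":[0,0,0],"fingers":255},{"dp":[-0.2,0,6],"angular":[0,0,0],"fingers":255},{"dp":[-0.3,-0.5,9],"angular":[0,0,0],"fingers":255},{"dp":[-0.3,-1.5,12],"angular":[0,0,0],"fingers":255},{"dp":[-0.3,-2,14],"angular":[0,0,0],"fingers":255},{"dp":[-0.3,-2,14],"angular":[0,0,0],"fingers":255}]'
python3 - <<'E'
from push import *
s=monitor.sense();print(s["qpos"].round(3).tolist())
p,d=vision.grab_frame("side"); crop(p,265,130,415,270,4,"pics/side11c.png")
E
```

```text
clock: 10.23
eef_pos: [686.7, 43.2, 76.8]
tcp_rot: [2.587, 0.002, 1.632]
contact_force: [0.9, 0.4, 5.5]
opening: -0.004
[0.062, 0.427, 2.046, -0.015, 0.114, -1.557]
```

View pics/side11c.png

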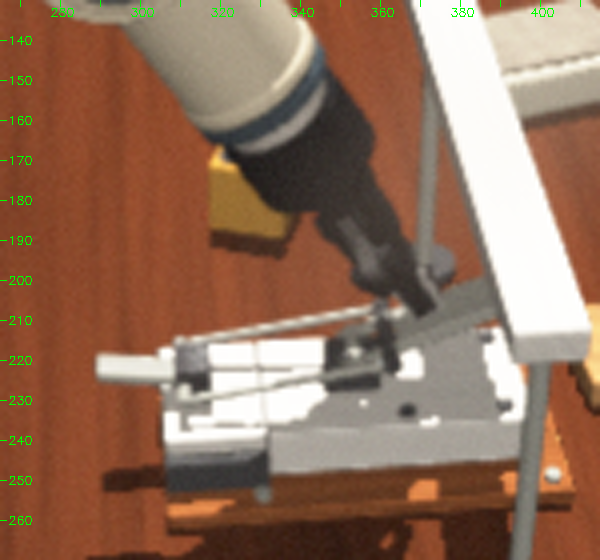

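```bash
python3 -m inch '[{"dp":[0,-1,2.5],"angular":[0,0,0],"fingers":255},{"dp":[0,-2,5],"angular":[0,0,0],"fingers":255},{"dp":[0,-3,7],"angular":[0,0,0],"fingers":255},{"dp":[0,-4,9],"angular":[0,0,0],"fingers":255},{"dp":[0,-4,9],"angular":[0,0,0],"fingers":255}]'
python3 - <<'E'
from push import *
s=monitor.sense();print(s["qpos"].round(3).tolist())
p,d=vision.grab_frame("side"); crop(p,265,130,415,270,4,"pics/side12c.png")
E
```

```text
clock: 10.7
eef_pos: [687.3, 43.3, 66.5]
tcp_rot: [2.588, 0.002, 1.632]
contact_force: [1.5, 0.6, 3.3]
opening: 0.002
[0.062, 0.447, 2.047, -0.018, 0.094, -1.554]
```

View pics/side12c.png

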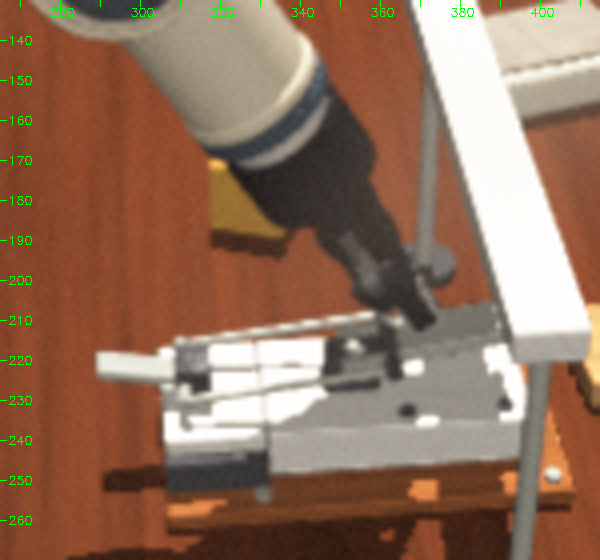

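```bash
python3 -m inch '[{"dp":[0,-1,1.7],"angular":[0,0,0],"fingers":255},{"dp":[0,-2,3.4],"angular":[0,0,0],"fingers":255},{"dp":[0,-2,3.4],"angular":[0,0,0],"fingers":255}]'
python3 -m inch '[{"dp":[0,-1,1.7],"angular":[0,0,0],"fingers":255},{"dp":[0,-1,1.7],"angular":[0,0,0],"fingers":255}]'
python3 - <<'E'
from push import *
p,d=vision.grab_frame("side"); crop(p,265,130,415,270,4,"pics/side13c.png")
p,d=vision.grab_frame("wrist"); cv2.imwrite("pics/wrist13.png",p)
E
```

```text
clock: 11.0
eef_pos: [685.5, 43.2, 61.1]
tcp_rot: [2.592, 0.002, 1.632]
contact_force: [1.4, 0.3, 1.3]
opening: -0.004
clock: 11.17
eef_pos: [685.0, 43.1, 58.8]
tcp_rot: [2.593, 0.002, 1.632]
contact_force: [1.0, -0.6, -0.4]
opening: 0.003
```

View pics/side13c.png

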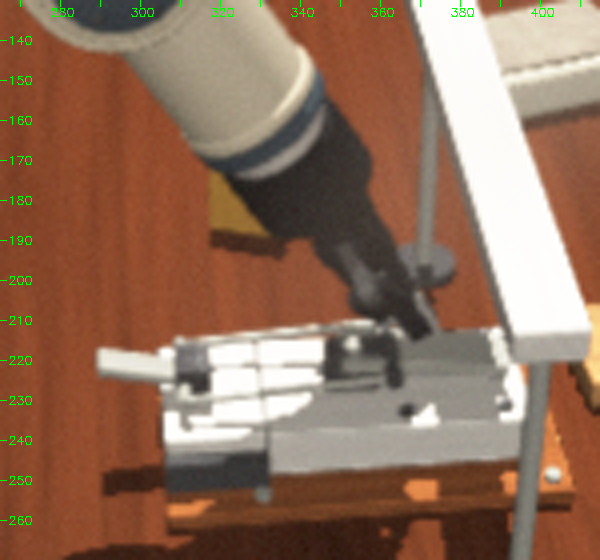

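```bash
python3 -m inch '[{"dp":[0,-0.5,1],"angular":[0,0,0],"fingers":255},{"dp":[0,-1,1.8],"angular":[0,0,0],"fingers":255},{"dp":[0,-1,1.8],"angular":[0,0,0],"fingers":255}]'
python3 -m inch '[{"dp":[0,-1,1.7],"angular":[0,0,0],"fingers":255},{"dp":[0,-1,1.7],"angular":[0,0,0],"fingers":255}]'
```

```text
clock: 11.52
eef_pos: [686.2, 43.2, 57.8]
tcp_rot: [2.591, 0.002, 1.632]
contact_force: [0.6, -0.0, 0.5]
opening: 0.003
clock: 11.68
eef_pos: [686.3, 43.3, 55.8]
tcp_rot: [2.591, 0.002, 1.632]
contact_force: [-0.9, -0.8, -1.1]
opening: 0.0
```

View pics/wrist13.png

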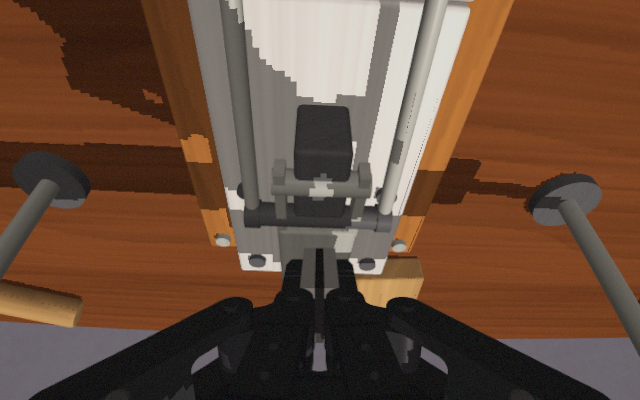

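Run:
```python
from push import *
np.set_printoptions(precision=1,suppress=True)
P=par("wrist"); p,d=vision.grab_frame("wrist"); crop(p,220,80,420,280,4,"pics/wrist14.png")
for u,v in [(300,245),(320,242),(340,242),(305,255),(262,215),(380,218),(320,185),(320,120),(355,262),(230,260)]:
    print((u,v),dep("w",(u,v),float(np.median(d[v-1:v+2,u-1:u+2])),P))
s=monitor.sense(); print(s["eef_pos"],s["contact_force"])
p,d=vision.grab_frame("side"); crop(p,325,180,425,260,8,"pics/side14c.png")
```

```text
(300, 245) [664.5  32.7  69.1]
(320, 242) [660.6  41.2  69.9]
(340, 242) [660.5  49.7  69.6]
(305, 255) [658.8  35.   78. ]
(262, 215) [645.9  17.4  68.6]
(380, 218) [644.6  64.   68.7]
(320, 185) [624.3  38.8  72.2]
(320, 120) [611.5  38.   52.4]
(355, 262) [715.5  65.4  43.9]
(230, 260) [789.1 -25.   -1.1]
[686.4  43.2  55.9] [-0.1 -0.4 -0.5]
```

View pics/wrist14.png

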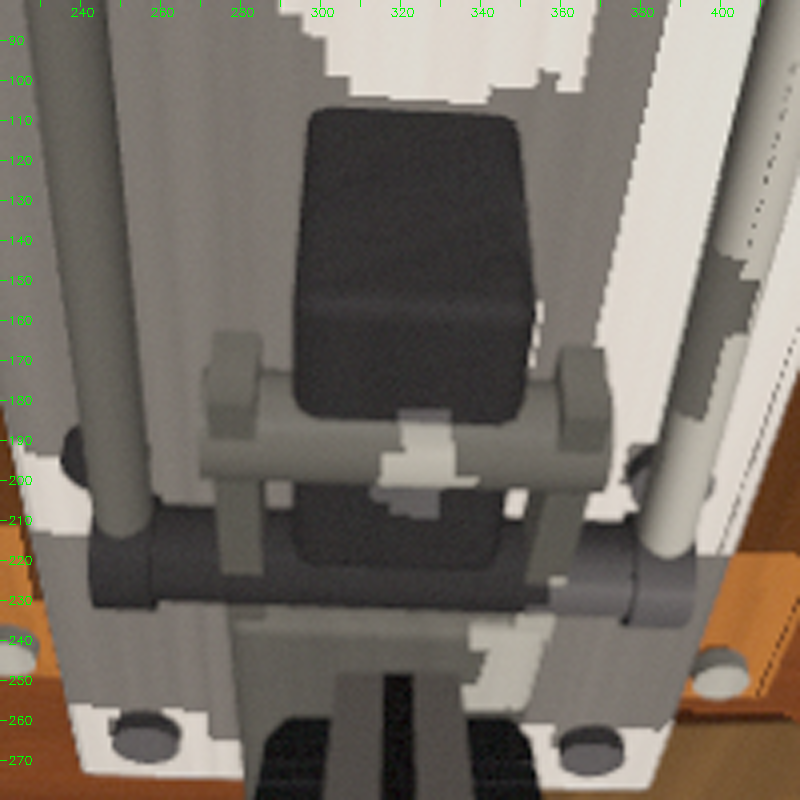

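View pics/side14c.png

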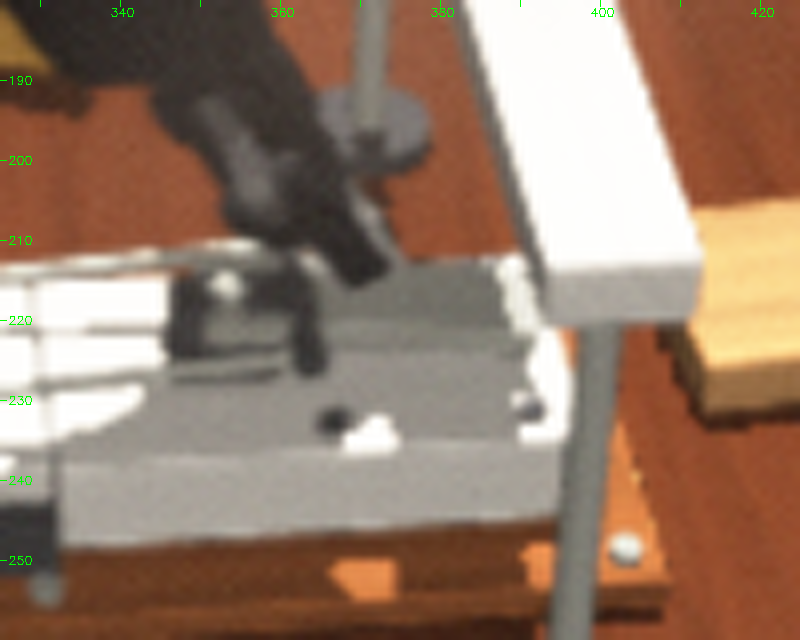

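```bash
python3 -m inch '[{"dp":[0,0,-5],"angular":[0,0,0],"fingers":255},{"dp":[0,-1,-20],"angular":[0,0,0],"fingers":255},{"dp":[0,-5,-45],"angular":[0,0,0],"fingers":255},{"dp":[0,-20,-75],"angular":[0,0,0],"fingers":255},{"dp":[0,-45,-105],"angular":[0,0,0],"fingers":255},{"dp":[0,-75,-130],"angular":[0,0,0],"fingers":255},{"dp":[0,-105,-150],"angular":[0,0,0],"fingers":255},{"dp":[0,-125,-160],"angular":[0,0,0],"fingers":255},{"dp":[0,-125,-160],"angular":[0,0,0],"fingers":255}]'
python3 - <<'E'
from push import *
np.set_printoptions(precision=1,suppress=True)
P=par("wrist"); p,d=vision.grab_frame("wrist"); cv2.imwrite("pics/wrist15.png",p); np.save("pics/wrist15.npy",d)
import pickle; pickle.dump(P,open("pics/w15.pkl","wb"))
p,d=vision.grab_frame("side"); cv2.imwrite("pics/side15.png",p); crop(p,265,130,425,270,5,"pics/side15c.png")
p,d=vision.grab_frame("scene"); cv2.imwrite("pics/scene15.png",p)
E
```

```text
clock: 12.53
eef_pos: [490.8, 31.3, 125.7]
tcp_rot: [2.594, 0.002, 1.632]
contact_force: [-0.1, 0.2, 0.2]
opening: 0.001
```

View pics/side15c.png

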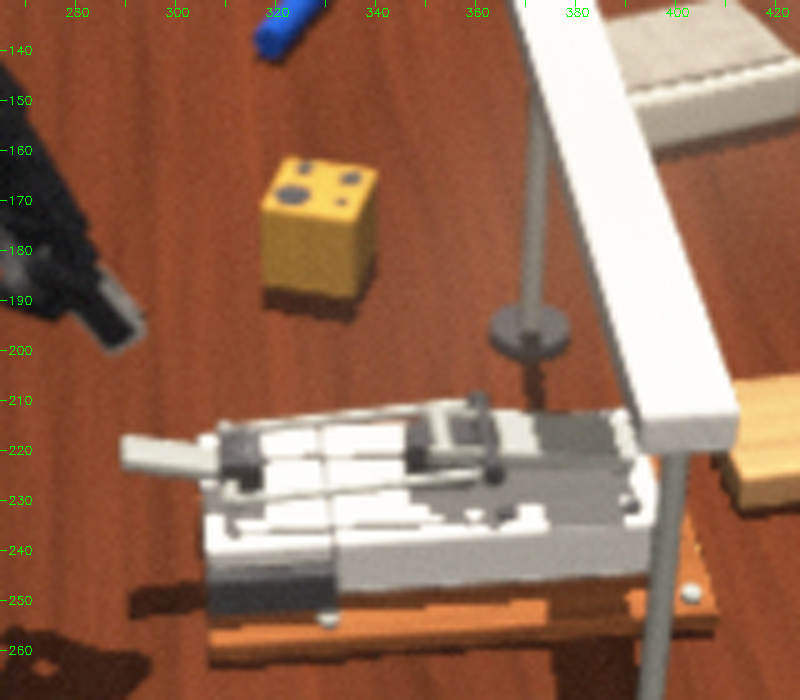

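View pics/wrist15.png

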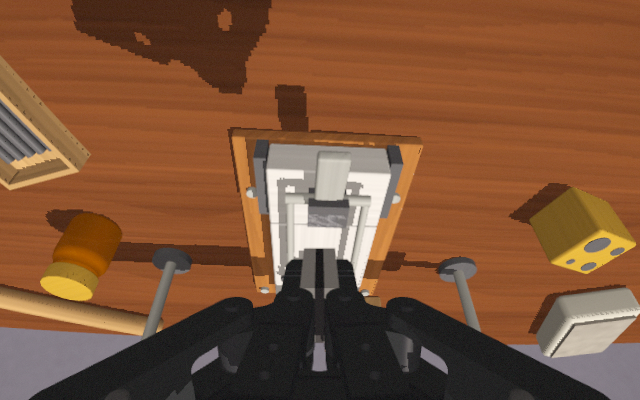

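View pics/scene15.png

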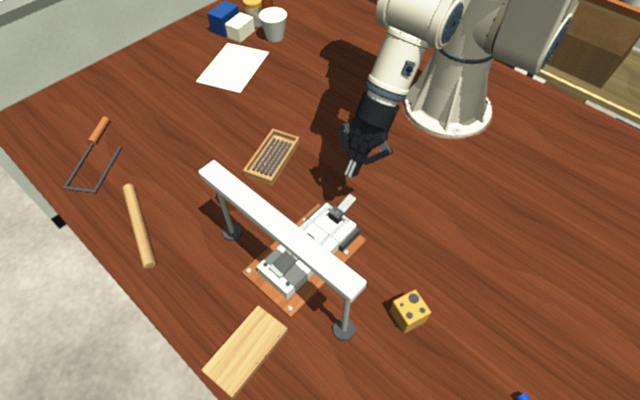

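Run:
```python
from push import *
np.set_printoptions(precision=1,suppress=True)
p,d=vision.grab_frame("side"); crop(p,335,195,415,255,10,"pics/side16c.png")
for u in range(362,394,4):
    v=215
    print((u,v),dep("side",(u,v),float(np.median(d[v-1:v+2,u-1:u+2]))),end=' ')
    v=218
    print((u,v),dep("side",(u,v),float(np.median(d[v-1:v+2,u-1:u+2]))))
for th in (1.2,1.4,1.5,1.6,1.7):
    L=np.array([PX+95*np.sin(th)+5*-np.cos(th),0,70+95*np.cos(th)+5*np.sin(th)]); 
    print(th,proj("side",[L+[0,27,0],L+[0,61,0]]).round(1).tolist())
print(onz("side",(265+205/5,130+545/5),45))
a=cv2.imread("pics/side0.png").astype(int)
for n in("side","scene"):
    a=cv2.imread(f"pics/{n}0.png").astype(int); b=cv2.imread(f"pics/{n}15.png").astype(int)
    m=(abs(a-b).max(2)>40).astype(np.uint8); k,l,st,_=cv2.connectedComponentsWithStats(m)
    print(n,[s[:5].tolist() for s in st[1:] if s[4]>15])
```

```text
(362, 215) [651.8  43.4  70.2] (362, 218) [650.5  32.9  69.4]
(366, 215) [661.5  42.6  70.2] (366, 218) [660.1  32.   69.5]
(370, 215) [671.4  43.4  68.8] (370, 218) [669.5  30.5  69.9]
(374, 215) [681.6  44.9  66.9] (374, 218) [680.   34.3  66.2]
(378, 215) [691.3  44.4  66.6] (378, 218) [689.9  34.6  65.2]
(382, 215) [701.4  45.5  65.1] (382, 218) [699.9  35.5  63.8]
(386, 215) [711.7  47.1  63.1] (386, 218) [709.6  34.7  63.7]
(390, 215) [721.   44.1  64.8] (390, 218) [719.8  36.   61.9]
1.2 [[391.1, 204.8], [388.6, 196.3]]
1.4 [[393.1, 210.7], [390.6, 202.2]]
1.5 [[393.5, 213.8], [391.0, 205.2]]
1.6 [[393.5, 216.8], [391.1, 208.2]]
1.7 [[393.1, 219.9], [390.7, 211.3]]
[513.1  -3.9  45. ]
side [[0, 0, 294, 200, 24518], [30, 0, 10, 36, 231], [171, 0, 29, 15, 394], [78, 139, 17, 46, 154], [85, 139, 36, 61, 1530], [58, 146, 15, 25, 148], [32, 146, 274, 254, 17469], [70, 153, 6, 21, 37], [18, 166, 62, 51, 2217], [279, 182, 94, 70, 1534], [383, 215, 9, 15, 64], [335, 220, 11, 2, 21], [308, 243, 24, 3, 33], [291, 247, 8, 5, 34], [333, 251, 22, 6, 67], [3, 263, 51, 64, 2043]]
scene [[297, 0, 305, 270, 21904], [477, 0, 41, 57, 516], [498, 0, 81, 73, 1963], [469, 2, 5, 6, 18], [453, 35, 18, 16, 95], [325, 231, 16, 13, 40], [283, 249, 16, 26, 118], [271, 265, 12, 10, 31], [268, 267, 14, 12, 33]]
```

View pics/side16c.png

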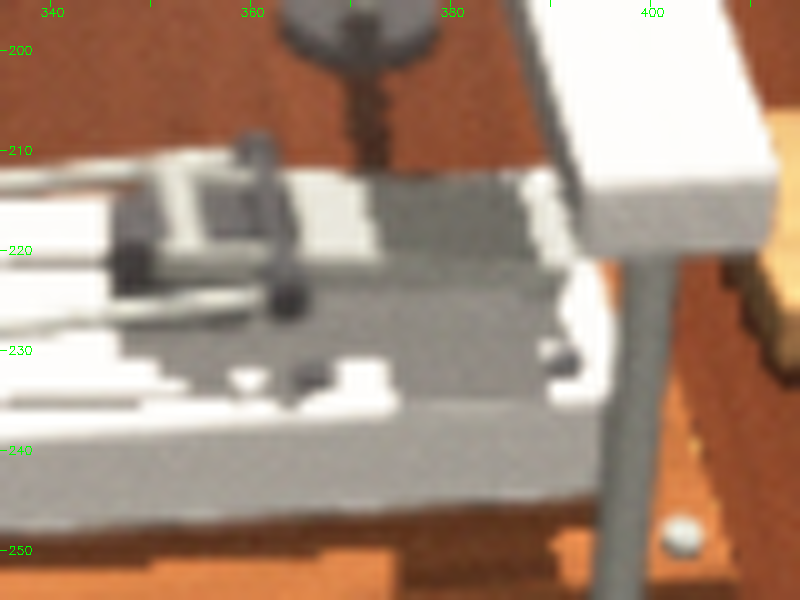

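```bash
python3 -m inch '[{"dp":[0,0,-30],"angular":[0,0,0],"fingers":255},{"dp":[0,0,-60],"angular":[0,0,0],"fingers":255},{"dp":[0,0,-80],"angular":[0,0,0],"fingers":255},{"dp":[0,0,-80],"angular":[0,0,0],"fingers":255},{"dp":[0,0,-80],"angular":[0,0,0],"fingers":255}]'
python3 -c "
from rig import sign_off
print(sign_off())"
```

```text
clock: 13.15
eef_pos: [456.4, 29.4, 196.6]
tcp_rot: [2.587, 0.002, 1.632]
contact_force: [0.8, 0.8, 0.7]
opening: -0.001
the job is handed in; nothing more can be done
None
```

The press is closed and I handed the job in at about 13 s. I gripped the loop by its tab, lowered the crossbar in front of the keeper, drew it back under the lip and let go. I then pushed the lever back with the shut fingers slanted in under the lamp until it toggled over, and backed off.

What the last checks showed:
- **Lever:** its top surface slopes about 7° below level in the side camera's depth, which matches its stop. The push force fell to about 0 N as it toggled.
- **Mould halves:** the gap has closed, and the sliding half's front edge moved from about x = 509 mm to 513 mm.
- **Loop:** the crossbar was still under the lip after I let go, and the views after the push still show the loop hooked.
- **Lamp and other things:** no image change in the two fixed cameras' before-and-after views lines up with the lamp, cube or jar. The arm and its shadow cover a lot of the bench there, so I only checked the tray by eye. The measured push forces stayed below about 6 N, and I planned about 18 mm or more of clearance to the lamp.

Two things disagreed with my plan:
- **Tool slant:** the steeper slant of 0.8 rad could not be reached because joint 5 hit its limit. I pushed with 0.55 rad instead, lower on the lever.
- **Push depth:** near the end the measured tool tip was about 10 mm lower than where I expected contact with the lever, with no contact force. I never felt the stop directly and relied on the camera depth to confirm it.

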